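# Stock the filling tray

## Task

Stock the filling tray from the things scattered on the worktop: lay the resin syringe lengthwise in the long cradle, set the small gauze carton squarely in the rectangular bay, and stand the dropper bottle in the small round well and the white cotton-tip pot in the large round well. Each must sit fully down inside its insert. Leave the larger flat carton and the stack of cups where they are.

Things in the scene. Friction and masses are not known exactly. Their poses are not given: they have to be found in the camera images.
- syringe_center (a point): Resin syringe lying on its side, 109 x 24 x 11 mm, white with a green cap at its +x end and a plunger at its -x end. The point is its centre, 5.5 mm above the worktop; x along the barrel, z up. Barrel 11 mm thick (x from -28 to 39 mm); flat flange 24 mm wide at x = -28 mm. Grasp the barrel across, near the point; either way round in the cradle.
- gauze_center (a point): The small carton of gauze squares, teal and white, 94 (x) x 62 (y) x 36 mm high, lying flat. The point is its centre, 18 mm above the worktop; x along its long side, z up. Grasp it across its 62 mm side. Either way round will do.
- dropper_center (a point): Dropper bottle, standing: white round body 26 mm in diameter up to 47 mm, then a narrower blue cap (18 mm), 68 mm high in all. The point is on its axis at half height, 34 mm above the worktop; z up along the axis.
- pot_center (a point): White cotton-tip pot with a white lid, standing: round, at most 49 mm in diameter, 82 mm high, the lid takes the top 18 mm, the body below it is about 44 mm wide; a grasp of the body 50 mm above its foot, just under the lid, leaves most room for the gripper. The point is on its axis at half height, 41 mm above the worktop; z up along the axis.
- cradle: Place of the syringe, one of 4 inserts in a steel tray (near row): white plate 132 x 92 mm; grey lips 8 mm above it enclose a strip 123 (x) x 42 mm, centred; side lips only near the ends (33 to 62 mm from the middle), so fingers fit in the middle. Fixed. Origin: centre of the plate's underside, 3 mm above the worktop; plate top 5 mm above the origin; x along the 132 mm side.
- bay: Place of the gauze carton, in the tray's near row: white plate 132 x 92 mm; grey lips 8 mm above it enclose a rectangle 113 (x) x 80 mm, centred; side lips only at the corners (beyond 36 mm from the middle), so fingers fit at the middle. Fixed. Origin: centre of the plate's underside, 3 mm above the worktop; plate top 5 mm above the origin; x along the 132 mm side.
- small_well: Place of the dropper bottle, in the tray's far row: white plate 132 x 92 mm, in its centre a grey ring of 44 mm inside diameter, wall 4 mm, 12 mm high above the plate. Fixed. Origin: centre of the plate's underside, 3 mm above the worktop; plate top 5 mm above the origin; x along the 132 mm side.
- large_well: Place of the cotton-tip pot, in the tray's far row: white plate 132 x 92 mm, in its centre a grey ring of 68 mm inside diameter, wall 4 mm, 12 mm high above the plate. Fixed. Origin: centre of the plate's underside, 3 mm above the worktop; plate top 5 mm above the origin; x along the 132 mm side.
- big_carton: The larger flat carton, orange, 92 (x) x 114 (y) x 36 mm, loose; not wanted, leave it. Origin: centre of its underside.
- cups: Stack of white disposable cups, mouths down, 74 mm in diameter, 84 mm high, loose; not wanted, leave it. Origin: centre of its underside.

How it is judged (in metres and radians):
At the end, for the whole second after the job is handed in: Each thing down on the plate of its own insert (height within 4 mm), at rest: syringe within 15 mm and 0.3 rad, gauze carton flat within 15 mm and 0.2 rad, bottle and pot upright (0.08 rad) within 13 mm of their wells' centres. Larger carton and cups within 20 mm of their start (horizontal distance between syringe_center and cradle below 0.015 m and z of syringe_center in the frame of cradle between 0.0065 and 0.0145 m and linear speed of each of syringe, gauze, dropper, pot below 0.02 m/s and angle between the x axis of syringe_center and the x axis of cradle, either way round below 0.3 rad and horizontal distance between gauze_center and bay below 0.015 m and z of gauze_center in the frame of bay between 0.019 and 0.027 m and angle between the x axis of gauze_center and the x axis of bay, either way round below 0.2 rad and angle between gauze_center's own z axis and vertical below 0.05 rad and horizontal distance between dropper_center and small_well below 0.013 m and z of dropper_center in the frame of small_well between 0.035 and 0.043 m and angle between each of dropper_center, pot_center's own z axis and vertical below 0.08 rad and horizontal distance between pot_center and large_well below 0.013 m and z of pot_center in the frame of large_well between 0.042 and 0.05 m and distance of each of big_carton, cups from where it was at the start of the episode below 0.02 m); the robot touches nothing.
It fails at once if the larger carton is moved away (distance of big_carton from where it was at the start of the episode above 0.02 m).
It fails at once if the stack of cups is moved away (distance of cups from where it was at the start of the episode above 0.02 m).
It also fails if it takes over 112 s, if anything falls off the work surface, if the arm or the gripper's body presses on something with over 40 N, if the wrist force passes 120 N, or if a joint passes its speed limit or range.

## Robot

A 6-joint arm with a two-finger parallel gripper is mounted at the origin on a cart in front of the work surface, level with it; the furniture and walls round the work are solid. World frame = base frame: x ahead of the robot, y to its left, z up, the work surface at z = 0. Lengths are in mm, angles in rad, forces in N, time in s.
With the tool pointing down it reaches from about 350 to 800 mm from the base axis. Payload 7.3 kg.
Tool frame: the origin (TCP) lies between the finger pads; the fingertips stand 17 mm ahead of it and the grasp point (between the pads) lies 2 mm behind it (arm.tip_extent is the distance from the TCP to the fingertips, in mm); z points along the fingers, y is the line along which they close (so a half turn about z gives the same grasp; the last joint's range is limited). The gripper opens to 85 mm and grips with 20 to 120 N. Pads are 22 mm wide; open, the fingers measure 114 mm over their backs; the gripper's body (76 mm by 85 mm) begins 54 mm behind the grasp point. The pads swing forward as they close: fully open they stand 13 mm farther back than shut.
Start: joints at [-1.32, 0.342, 1.524, -0, 1.275, -0.146], TCP at [202.919, -484.218, 248.322] pointing down, gripper open.
Joint ranges: [-2.53, 2.53], [-0.77, 2.02], [0.04, 2.7], [-1, 4.14], [0.28, 2.66], [-3.11, 3.11]. Speed limits (rad/s): [2.57, 2.57, 3.14, 3.14, 3.14, 3.14].

## Interface

Orientations are given as [roll, pitch, yaw] about the fixed x, y, z axes, in that order (R = Rz(yaw) Ry(pitch) Rx(roll)).
In Python, from cell import arm gives the robot as it stands.
- The arm moves only by the tool arm_command, never from a script. Its argument "plan" is a list that holds one entry, the list of rows, each a list of 5 numbers: the shift along the tool's x, y, z in units of 0.2 m (1.0 is 0.2 m), then the turn about the tool's z in units of 360 degrees (1.0 is 360 degrees), then the gripper command: -1 is fully open, 1 is shut, values between are in proportion. A call has 1 to 8 rows; each row is the pose to reach, as a shift and turn from the pose commanded when the call began, along the tool's axes at that moment, turning the shorter way round; what a row does not reach only later rows make up. A row lasts 1/8 s, in which the tool goes at most 62.5 mm and 10.7 degrees, less where a joint would pass 70% of its speed; a pose out of reach is approached as far as the arm can. A call with a number of a shift or a turn outside -1 to 1 is refused whole. A call with a gripper value outside its range is refused whole. The fingers move at their own pace and stop on an object; the grip force is fixed at half the most. Time passes only in rows, so rows that repeat a pose let the fingers close. It gives the time, the measured TCP pose, the force, the opening and the grip force at its end, in the units of the state.
- arm.get_state(): the state, without advancing time (a new reading comes with each control period).
- arm.snapshot(name): name is "side" or "top" or "wrist"; returns a dict with "img" (420x560x3 uint8, blue, green, red), "mtx" (3x3 intrinsics, pixels), "cam_to_world" (4x4, takes a point from camera to world coordinates). Camera axes: x right, y down, z forward; pixel columns grow to the right and rows downward; lengths in mm; the calibration is good to about 2 mm. A picture is of the moment at which its call begins. There is no depth.
- arm.hand_in(): hands the job in; it is judged then, once.
Trained networks look in the newest picture that a camera, given by its name, has taken for a name from the list of things; names that differ only in an ending like _2 or _b are one class to them, and where a whole thing is asked for, a point or a joint stands for the part that bears it (a point fixed in the world has none). Each returns a list of dicts, best first, with "conf" (0 to 1); they miss things now and then, are a little off and sometimes report something else, mostly with a low value. They report only what shows in the picture. A call takes as long as a camera call.
- arm.cut_out(camera, label): "pixels" (420x560 bool, what is visible of it) and "point" ([row, column] in pixels, amid what is visible of it).
- arm.landmark_of(camera, label): "point" ([row, column] in pixels: a listed point, or the origin of a listed thing).
The state is a dict: "time_s": time; "qpos": joint angles; "qvel": joint speeds; "tau": joint torques, N m; "eef_pos": TCP position; "tool_rot": TCP orientation; "force": force on the tool from outside, world axes, zero at the start; "ft_torque": the same for the moment, N m; "gripper_width": opening from 0.0 (shut) to 1.0 (fully open); "grip_force": force on a finger pad.
Only numpy, scipy, OpenCV 4.12 (cv2) and the standard library are available. Lean on these libraries where they do the work, as an engineer would, in place of code of your own. Each camera call takes 0.05 s, during which the arm holds its last target. There are 200 camera calls.

## Working session

There is one attempt and no reset: what is moved stays moved. The work goes in short steps, Python scripts to look and compute and a tool call to move; the robot and the scene stay as the last step left them, time stands still between calls to the robot, and variables do not carry over. Pictures are saved under pics/ and viewed, at most 14 in all, crops included, and the job is handed in when it is done.

Besides the shell and the picture viewer there is one more tool, called after "Request:" as name(argument=value, ...) on one line, values as JSON. arm_command: Moves the arm, as the interface text tells. Its arguments: {"type":"object","properties":{"plan":{"type":"array","items":{"type":"array","items":{"type":"array","items":{"type":"number"}}}}},"required":["plan"]}

```bash
ls; mkdir -p pics
cat > h.py <<'E'
import numpy as np, cv2
from cell import arm
from scipy.spatial.transform import Rotation as R
def ray(s,p):
    K=np.array(s["mtx"]);T=np.array(s["cam_to_world"])
    d=T[:3,:3]@np.linalg.solve(K,[p[1],p[0],1]);return T[:3,3],d
def at(s,p,z):
    o,d=ray(s,p);return o+d*(z-o[2])/d[2]
def proj(s,P):
    T=np.linalg.inv(np.array(s["cam_to_world"]));c=T[:3,:3]@np.array(P)+T[:3,3];u=np.array(s["mtx"])@c;return u[:2]/u[2]
E
python3 - <<'E'
from h import *
Z=dict(syringe_center=5.5,gauze_center=18,dropper_center=34,pot_center=41,cradle=3,bay=3,small_well=3,large_well=3,big_carton=0,cups=0)
for c in ["top","side"]:
    s=arm.snapshot(c);cv2.imwrite(f"pics/{c}0.png",s["img"])
    print(c,np.round(np.array(s["cam_to_world"]),2).tolist(),np.array(s["mtx"]).tolist())
    for k in Z:
        for r in arm.landmark_of(c,k)[:2]: print(k,round(r["conf"],2),np.round(r["point"]),np.round(at(s,r["point"],Z[k])))
print(arm.get_state())
E
```

```text
pics
top [[0.0, -1.0, 0.06, 438.88], [-1.0, -0.0, 0.01, -42.66], [-0.01, -0.06, -1.0, 1496.88], [0.0, 0.0, 0.0, 1.0]] [[509.0870514366723, 0.0, 273.16148254135203], [0.0, 509.0870514366723, 210.9498004942212], [0.0, 0.0, 1.0]]
syringe_center 0.47 [247. 367.] [ 427. -307.    6.]
syringe_center 0.17 [244. 221.] [436. 120.   6.]
gauze_center 0.62 [193. 316.] [ 585. -158.   18.]
dropper_center 0.61 [237. 332.] [ 455. -202.   34.]
pot_center 0.53 [193. 384.] [ 583. -350.   41.]
cradle 0.59 [242. 224.] [440. 112.   3.]
cradle 0.42 [247. 433.] [ 427. -500.    3.]
bay 0.57 [236. 250.] [459.  34.   3.]
small_well 0.93 [199. 216.] [570. 134.   3.]
big_carton 0.82 [250. 435.] [ 421. -506.    0.]
cups 0.58 [236. 121.] [458. 413.   0.]
side [[0.07, -0.54, 0.84, -503.28], [-1.0, -0.05, 0.05, -125.92], [0.01, -0.84, -0.54, 707.28], [0.0, 0.0, 0.0, 1.0]] [[424.87760555126954, 0.0, 284.48547095419275], [0.0, 424.87760555126954, 209.18094387254536], [0.0, 0.0, 1.0]]
syringe_center 0.61 [241. 375.] [ 438. -313.    6.]
gauze_center 0.95 [207. 319.] [ 579. -161.   18.]
gauze_center 0.45 [229. 254.] [447.
[... 304 characters left out ...]
 118.] [443. 407.   0.]
{'time_s': 1.1, 'qpos': array([-1.32000932e+00,  3.41977872e-01,  1.52408125e+00, -5.56030960e-05,
        1.27542241e+00, -1.46004339e-01]), 'qvel': array([-0.00158432, -0.001187  , -0.00040813,  0.00037617, -0.00181943,
       -0.00117752]), 'tau': array([-1.17638003e-03, -4.33577549e+01, -2.46275175e+01, -1.59245042e-04,
        4.63410488e-04,  1.06774442e-05]), 'eef_pos': array([ 202.8997281 , -484.22454666,  248.33955747]), 'tool_rot': array([3.14149046e+00, 6.87971120e-05, 3.96807522e-01]), 'force': array([-0.02179313,  0.10984459, -0.11358976]), 'ft_torque': array([ 0.04090863, -0.01759203,  0.0141546 ]), 'grip_force': 0.0, 'gripper_width': 1.0011310337580006}
```

Run:
```python
import cv2
a=cv2.imread("pics/top0.png")[150:290,90:470]; cv2.imwrite("pics/top0c.png",cv2.resize(a,(798,294),interpolation=cv2.INTER_CUBIC))
```

```text
(no output)
```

View pics/top0c.png

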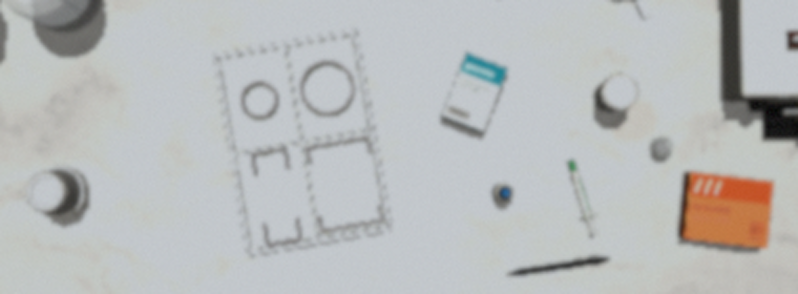

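View pics/side0.png

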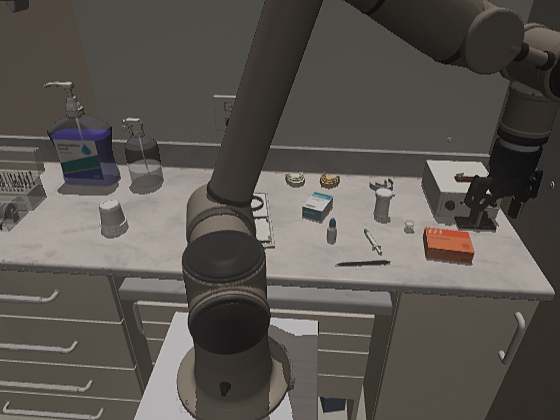

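```bash
cat >> h.py <<'E'
def go(x,y,z,yaw=None):
    s=arm.get_state();p=np.array(s["eef_pos"]);Rm=R.from_euler("xyz",s["tool_rot"]).as_matrix()
    d=Rm.T@(np.array([x,y,z])-p)/200
    dy=0 if yaw is None else -(np.remainder(yaw-s["tool_rot"][2]+np.pi/2,np.pi)-np.pi/2)/2/np.pi
    print("shift",np.round(d,3),"turn",round(dy,3),"| pose",np.round(p,1),np.round(s["tool_rot"],3),"w",round(s["gripper_width"],3),"gf",round(s["grip_force"],1),"t",round(s["time_s"],2))
E
python3 - <<'E'
from h import *
go(420,-220,330,.28)
s=arm.snapshot("top")
f=lambda x,y:(150+y/2.1,90+x/2.1)
for n,x,y,z in [("cradle",276,197,10),("bay",346,185,10),("sw",260,100,20),("lw",328,88,20),("cup",45,192,80),("pump?",65,20,0),("pot",620,92,82),("drop",503,192,60),("gauze",474,92,36)]: print(n,np.round(at(s,f(x,y),z)))
E
```

```text
shift [ 1.512 -0.799 -0.408] turn 0.019 | pose [ 202.9 -484.2  248.3] [3.141 0.    0.397] w 1.001 gf 0.0 t 1.1
cradle [437. 118.  10.]
bay [453.  20.  10.]
sw [571. 140.  20.]
lw [588.  46.  20.]
cup [443. 417.  80.]
pump? [686. 419.   0.]
pot [ 576. -346.   82.]
drop [ 444. -192.   60.]
gauze [ 581. -156.   36.]
```

Request:
arm_command(plan=[[[0.25,-0.13,-0.2,0,-1],[0.5,-0.27,-0.4,0,-1],[0.75,-0.4,-0.4,0.019,-1],[0.9,-0.55,-0.4,0.019,-1],[1,-0.7,-0.4,0.019,-1],[1,-0.8,-0.4,0.019,-1],[1,-0.8,-0.4,0.019,-1],[1,-0.8,-0.4,0.019,-1]]])

```text
time_s: 2.15
eef_pos: [325.7, -260.0, 328.5]
tool_rot: [3.141, -0.0, 0.277]
force: [0.5, -1.1, -0.1]
gripper_width: 0.997
grip_force: 0.0
```

Request:
arm_command(plan=[[[0.2,0,0,0,-1],[0.4,0,0,0,-1],[0.5,0,0,0,-1],[0.5,0,0,0,-1]]])

```text
time_s: 2.65
eef_pos: [422.3, -232.2, 327.7]
tool_rot: [-3.141, 0.001, 0.279]
force: [0.5, 0.4, 0.3]
gripper_width: 0.998
grip_force: 0.0
```

```bash
cat >> h.py <<'E'
ZH=dict(syringe_center=5.5,gauze_center=18,dropper_center=34,pot_center=41,cradle=3,bay=3,small_well=3,large_well=3)
def look(c,ks,fn=None):
    s=arm.snapshot(c)
    if fn: cv2.imwrite(f"pics/{fn}.png",s["img"])
    for k in ks:
        for r in arm.landmark_of(c,k)[:2]: print("L",k,round(r["conf"],2),np.round(r["point"]),np.round(at(s,r["point"],ZH[k])))
        for r in arm.cut_out(c,k)[:1]:
            m=r["pixels"].astype(np.uint8);cs=np.argwhere(m)
            P=np.array([at(s,q,ZH[k]) for q in cs])[:,:2];C=P.mean(0);w,V=np.linalg.eigh(np.cov((P-C).T));v=V[:,1];v=v*np.sign(v[0])
            (c0,wh,_)=cv2.minAreaRect(P.astype(np.float32))
            b=cv2.boxPoints((c0,wh,_));e=b[1]-b[0];e2=b[2]-b[1];e=e if np.linalg.norm(e)>np.linalg.norm(e2) else e2;e=e*np.sign(e[0])
            print("C",k,round(r["conf"],2),len(cs),"mean",np.round(C),"yawPCA",round(np.arctan2(v[1],v[0]),3),"rect",np.round(c0),np.round(wh),round(np.arctan2(e[1],e[0]),3))
    return s
E
python3 - <<'E'
from h import *
look("wrist",["syringe_center","gauze_center","dropper_center","pot_center"],"w1")
go(420,-220,330,.28)
E
```

```text
L syringe_center 0.57 [170. 340.] [ 438. -303.    6.]
L syringe_center 0.52 [142. 255.] [ 441. -191.    6.]
C syringe_center 0.7 7554 mean [ 421. -509.] yawPCA 1.438 rect [ 419. -509.] [142.  99.] 1.454
L gauze_center 0.89 [ 11. 253.] [ 580. -153.   18.]
C gauze_center 0.95 3587 mean [ 566. -152.] yawPCA -1.127 rect [ 577. -151.] [70. 83.] -0.378
L dropper_center 0.82 [139. 254.] [ 448. -190.   34.]
C dropper_center 0.73 247 mean [515.  85.] yawPCA -1.33 rect [514.  86.] [ 8. 36.] -1.293
L pot_center 0.71 [ 57. 421.] [ 581. -341.   41.]
L pot_center 0.4 [216. 481.] [ 435. -476.   41.]
C pot_center 0.69 2863 mean [ 583. -348.] yawPCA -0.942 rect [ 584. -347.] [53. 73.] -1.206
shift [ 0.01  -0.061 -0.007] turn -0.001 | pose [ 421.4 -232.2  328.6] [ 3.141 -0.     0.277] w 0.998 gf 0.0 t 3.1
```

View pics/w1.png

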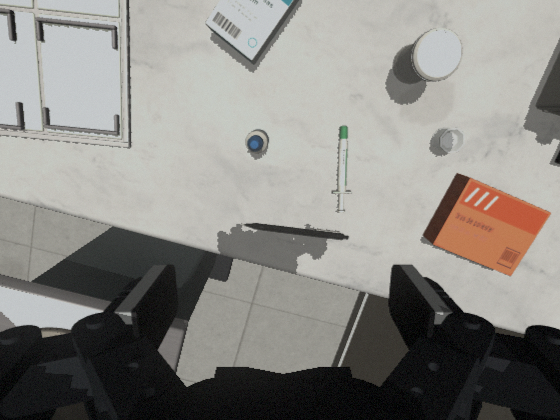

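Run:
```python
from h import *
print(arm.tip_extent)
s=arm.snapshot("wrist")
a,b=at(s,(126,345),5.5),at(s,(212,341),5.5);print(a,b,(a+b)/2,np.linalg.norm(a-b),np.arctan2(*(a-b)[[1,0]]))
print("drop",at(s,(144,255),60),"pot",at(s,(52,438),82))
m=(a+b)/2
go(m[0],m[1],120,np.arctan2(*(a-b)[[1,0]]))
```

```text
17.0
[ 490.11728341 -292.07972217    5.5       ] [ 384.73984179 -321.79938232    5.5       ] [ 437.4285626  -306.93955225    5.5       ] 109.48818841789907 0.2748906575820786
drop [ 444.64390004 -194.28501298   60.        ] pot [ 579.84411587 -342.99742564   82.        ]
shift [-0.026  0.381  1.043] turn 0.0 | pose [ 421.4 -232.1  328.5] [ 3.141 -0.     0.277] w 0.999 gf 0.0 t 3.15
```

Request:
arm_command(plan=[[[-0.026,0.1,0.25,0,0],[-0.026,0.2,0.5,0,0],[-0.026,0.3,0.75,0,0],[-0.026,0.38,1,0,0],[-0.026,0.381,1,0,0],[-0.026,0.381,1,0,0]]])

```text
time_s: 3.9
eef_pos: [438.1, -306.9, 129.9]
tool_rot: [3.14, -0.001, 0.277]
force: [0.6, -0.2, 0.9]
gripper_width: 0.499
grip_force: 0.0
```

Run:
```python
from h import *
s=look("wrist",["syringe_center"],"w2")
print(proj(s,[437.4,-307,5.5]),proj(s,[490,-292,5.5]))
go(437.4,-307,20,.275)
```

```text
C syringe_center 0.89 2171 mean [ 441. -304.] yawPCA 0.291 rect [ 436. -303.] [111.  23.] 0.373
[282.04570859 208.3227729 ] [281.9422434  131.19106915]
shift [-0.006 -0.003  0.553] turn 0.0 | pose [ 438.4 -307.   130.6] [ 3.138e+00 -2.000e-03  2.780e-01] w 0.498 gf 0.0 t 4.05
```

View pics/w2.png

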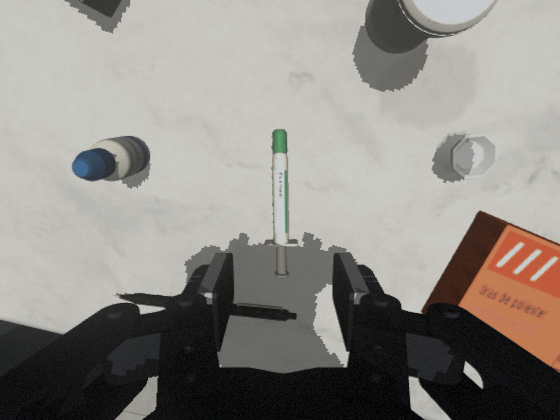

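Request:
arm_command(plan=[[[0,-0.005,0.25,0,0],[0,-0.005,0.45,0,0],[0,-0.005,0.555,0,0],[0,-0.005,0.555,0,0],[0,-0.005,0.555,0,1],[0,-0.005,0.555,0,1],[0,-0.005,0.555,0,1],[0,-0.005,0.555,0,1]]])

```text
time_s: 5.05
eef_pos: [438.0, -306.3, 19.0]
tool_rot: [3.139, -0.001, 0.277]
force: [0.3, 0.6, 5.0]
gripper_width: 0.1
grip_force: 58.7
```

Request:
arm_command(plan=[[[0,0,0,0,1],[0,0,-0.1,0,1],[0,0,-0.3,0,1],[0,0,-0.5,0,1],[0,0,-0.7,0,1],[0,0,-0.7,0,1]]])

```text
time_s: 5.8
eef_pos: [438.8, -307.0, 161.4]
tool_rot: [3.134, -0.004, 0.278]
force: [-0.3, 0.1, -1.7]
gripper_width: 0.098
grip_force: 58.9
```

Request:
arm_command(plan=[[[0,-0.1,-0.2,0,1],[0,-0.35,-0.45,0,1],[0,-0.65,-0.7,0,1],[0,-1,-0.8,0,1],[0,-1,-0.8,0,1]]])

```text
time_s: 6.42
eef_pos: [381.5, -111.2, 318.3]
tool_rot: [3.141, -0.001, 0.279]
force: [0.5, -0.1, -0.3]
gripper_width: 0.096
grip_force: 58.9
```

Request:
arm_command(plan=[[[0,-0.3,0,0,1],[0,-0.6,0,0.015,1],[0,-0.8,0,0.015,1],[0,-0.8,0,0.015,1],[0,-0.8,0,0.015,1]]])

```text
time_s: 7.05
eef_pos: [338.7, 40.3, 317.1]
tool_rot: [3.141, 0.0, 0.184]
force: [-0.3, -0.7, -0.4]
gripper_width: 0.098
grip_force: 59.0
```

Run:
```python
from h import *
look("wrist",["cradle","bay","small_well","large_well"],"w3")
go(437,118,100,.18)
```

```text
L cradle 0.95 [ 69. 227.] [439. 124.   3.]
L cradle 0.22 [275. 286.] [196.   9.   3.]
C cradle 0.59 9865 mean [443. 121.] yawPCA 0.177 rect [440. 120.] [134.  92.] 0.18
L bay 0.66 [ 69. 312.] [457.  28.   3.]
C bay 0.63 9877 mean [460.  25.] yawPCA 0.181 rect [457.  25.] [134.  93.] 0.186
C small_well 0.52 131 mean [511. 124.] yawPCA -1.399 rect [509. 132.] [ 2. 91.] -1.388
C large_well 0.73 161 mean [527.  38.] yawPCA -1.388 rect [527.  38.] [ 1. 88.] -1.388
shift [ 0.554 -0.294  1.086] turn 0.0 | pose [338.8  40.2 317.2] [3.142 0.    0.182] w 0.095 gf 59.0 t 7.5
```

View pics/w3.png

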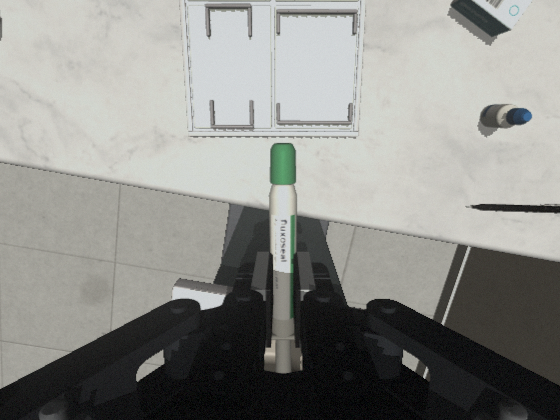

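Run:
```python
from h import *
s=arm.snapshot("wrist")
c=at(s,(66.5,230),14);b=at(s,(66.5,316),14);print(c,b,at(s,(5,230),16),at(s,(128,230),16))
ct=arm.cut_out("wrist","cradle")[0]["pixels"];ys,xs=np.where(ct);q=((ys.min()+ys.max())/2,(xs.min()+xs.max())/2);print(q,at(s,q,8))
ct=arm.cut_out("wrist","bay")[0]["pixels"];ys,xs=np.where(ct);q=((ys.min()+ys.max())/2,(xs.min()+xs.max())/2);print(q,at(s,q,8))
```

```text
[441.74819233 119.35261988  14.        ] [459.20613244  24.38980118  14.        ] [502.56841335 127.80133943  16.        ] [375.13349828 109.48951951  16.        ]
(np.float64(66.0), np.float64(228.5)) [442.48495423 122.0549111    8.        ]
(np.float64(67.0), np.float64(315.0)) [459.24321081  25.0164721    8.        ]
```

Request:
arm_command(plan=[[[0.2,-0.1,0.15,0,1],[0.4,-0.2,0.35,0,1],[0.575,-0.3,0.6,0,1],[0.575,-0.3,0.85,0,1],[0.575,-0.3,1,0,1],[0.575,-0.3,1,0,1],[0.575,-0.3,1,0,1]]])

```text
time_s: 8.52
eef_pos: [441.8, 120.5, 118.4]
tool_rot: [3.141, -0.002, 0.183]
force: [0.1, 0.2, 0.7]
gripper_width: 0.098
grip_force: 59.0
```

Run:
```python
from h import *
s=arm.snapshot("wrist");cv2.imwrite("pics/w4.png",s["img"])
go(441,120,29,.18)
```

```text
shift [-0.007  0.001  0.449] turn 0.0 | pose [442.  120.5 118.8] [ 3.141e+00 -3.000e-03  1.830e-01] w 0.097 gf 59.0 t 8.57
```

View pics/w4.png

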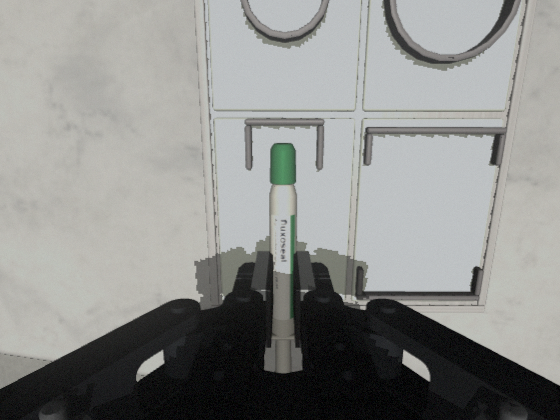

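Request:
arm_command(plan=[[[-0.005,0,0.15,0,1],[-0.005,0,0.3,0,1],[-0.005,0,0.4,0,1],[-0.005,0,0.45,0,1],[-0.005,0,0.453,0,1],[-0.005,0,0.453,0,-0.3],[-0.005,0,0.453,0,-0.3],[-0.005,0,0.453,0,-0.3]]])

```text
time_s: 9.57
eef_pos: [440.1, 120.3, 27.0]
tool_rot: [3.141, -0.001, 0.183]
force: [-0.1, 0.5, -1.0]
gripper_width: 0.652
grip_force: 0.0
```

Request:
arm_command(plan=[[[0,0,-0.2,0,-0.3],[0,0,-0.5,0,-0.3],[-0.2,0,-0.8,0,-0.3],[-0.4,0.1,-1,0,-0.3],[-0.4,0.1,-1,0,-0.3]]])

```text
time_s: 10.2
eef_pos: [364.3, 85.5, 229.4]
tool_rot: [3.14, -0.006, 0.182]
force: [0.6, 0.7, -0.0]
gripper_width: 0.655
grip_force: 0.0
```

Run:
```python
from h import *
s=look("wrist",["syringe_center","small_well","large_well","bay"],"w5")
go(585,-152,300,-.35)
```

```text
L syringe_center 0.66 [ 96. 258.] [441. 122.   6.]
C syringe_center 0.69 1496 mean [446. 122.] yawPCA 0.192 rect [442. 119.] [113.  23.] 0.114
C small_well 0.95 1668 mean [515. 133.] yawPCA -1.389 rect [515. 133.] [12. 92.] -1.389
C large_well 0.63 1722 mean [533.  38.] yawPCA -1.396 rect [532.  38.] [13. 92.] -1.389
L bay 0.87 [ 96. 364.] [459.  25.   3.]
C bay 0.63 14576 mean [460.  25.] yawPCA 0.181 rect [457.  24.] [133.  94.] 0.18
shift [ 0.864  1.372 -0.374] turn 0.085 | pose [364.9  86.2 225.7] [-3.141e+00  2.000e-03  1.840e-01] w 0.651 gf 0.0 t 10.65
```

View pics/w5.png

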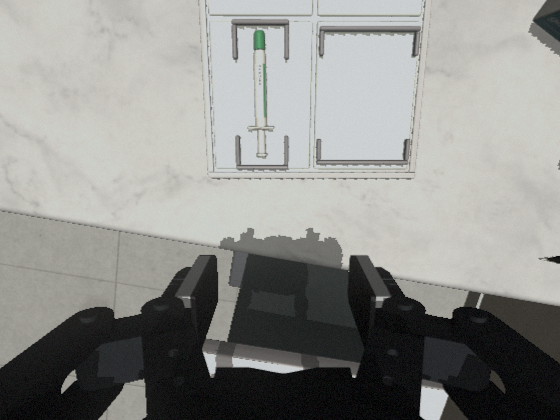

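Request:
arm_command(plan=[[[0.1,0.2,-0.1,0.02,-1],[0.2,0.45,-0.17,0.04,-1],[0.3,0.7,-0.17,0.06,-1],[0.4,0.95,-0.17,0.085,-1],[0.47,1,-0.17,0.085,-1],[0.47,1,-0.17,0.085,-1]]])

```text
time_s: 11.4
eef_pos: [494.2, -94.1, 259.5]
tool_rot: [-3.142, 0.002, -0.352]
force: [-0.2, -0.8, -0.2]
gripper_width: 1.0
grip_force: 0.0
```

Run:
```python
from h import *
s=look("wrist",["gauze_center","dropper_center"],"w6")
go(580,-153,120,-.35)
```

```text
L gauze_center 0.58 [ 70. 308.] [ 585. -153.   18.]
C gauze_center 0.77 7401 mean [ 586. -157.] yawPCA -0.372 rect [ 584. -156.] [65. 98.] -0.374
L dropper_center 0.57 [194. 392.] [ 443. -193.   34.]
C dropper_center 0.6 853 mean [ 448. -191.] yawPCA 0.564 rect [ 447. -192.] [42. 26.] 0.468
shift [0.511 0.135 0.704] turn 0.0 | pose [493.2 -92.7 260.8] [ 3.142  0.    -0.35 ] w 0.999 gf 0.0 t 11.65
```

View pics/w6.png

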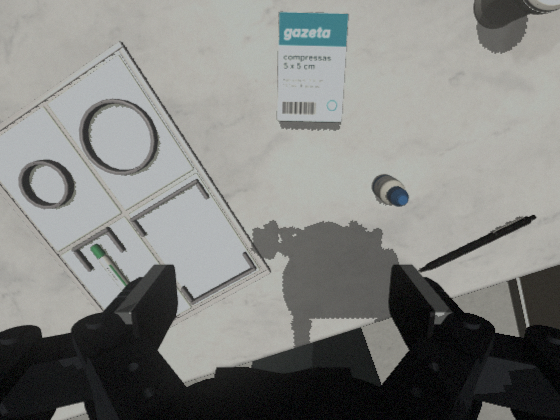

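Run:
```python
from h import *
s=arm.snapshot("wrist")
C=np.array([at(s,q,36)[:2] for q in [(12,279),(14,348),(122,342),(119,277)]]);print(C,C.mean(0))
v=(C[0]+C[1]-C[2]-C[3]);y=np.arctan2(v[1],v[0]);w=(C[0]+C[3]-C[1]-C[2]);print(np.hypot(*v)/2,np.hypot(*w)/2,y)
print("sw",at(s,(184,47),20),"lw",at(s,(137,119),20),"drop",at(s,(198,399),68),at(s,(190,378),10))
g=C.mean(0);go(g[0],g[1],120,y)
u=np.array([np.cos(.18),np.sin(.18)]);print("wells pred",np.array([441,120])+136*u,np.array([458.5,24.7])+136*u)
```

```text
[[ 636.77762347 -141.6575903 ]
 [ 614.33473359 -198.41684651]
 [ 527.57961123 -165.45907121]
 [ 551.43825076 -108.19809703]] [ 582.53255476 -153.43290126]
92.23308624774594 61.531383382792626 -0.3683227840538523
sw [571.89919005 140.90952407  20.        ] lw [589.38728439  48.05414519  20.        ] drop [ 447.68066173 -189.61971453   68.        ] [ 444.20849305 -184.08001741   10.        ]
shift [0.523 0.132 0.705] turn 0.003 | pose [493.3 -92.8 260.9] [ 3.142 -0.    -0.35 ] w 1.001 gf 0.0 t 11.7
wells pred [574.80274222 144.34802199] [592.30274222  49.04802199]
```

Request:
arm_command(plan=[[[0.2,0.05,0.2,0.003,-1],[0.4,0.13,0.4,0.003,-1],[0.523,0.132,0.6,0.003,-1],[0.523,0.132,0.8,0.003,-1],[0.523,0.132,1,0.003,-1],[0.523,0.132,1,0.003,-1]]])

```text
time_s: 12.45
eef_pos: [580.8, -153.0, 58.1]
tool_rot: [-3.142, 0.007, -0.369]
force: [0.3, 0.7, 0.9]
gripper_width: 0.997
grip_force: 0.0
```

Request:
arm_command(plan=[[[0,0,0.08,0,-1],[0,0,0.17,0,-1],[0,0,0.19,0,-1],[0,0,0.19,0,1],[0,0,0.19,0,1],[0,0,0.19,0,1],[0,0,0.19,0,1]]])

```text
time_s: 13.32
eef_pos: [583.3, -154.4, 23.4]
tool_rot: [3.141, -0.001, -0.37]
force: [-0.3, 0.8, 4.7]
gripper_width: 0.713
grip_force: 66.4
```

Request:
arm_command(plan=[[[0,0,-0.1,0,1],[0,0,-0.3,0,1],[0,0,-0.5,0,1],[0,0,-0.65,0,1],[0,0,-0.65,0,1]]])

```text
time_s: 13.95
eef_pos: [584.0, -154.7, 155.1]
tool_rot: [3.141, -0.005, -0.37]
force: [-0.2, 0.5, -0.1]
gripper_width: 0.714
grip_force: 66.0
```

Run:
```python
from h import *
go(458.5,24.7,150,.18)
```

```text
shift [-0.909 -0.61   0.021] turn -0.087 | pose [ 584.  -154.7  155.1] [ 3.141 -0.005 -0.37 ] w 0.714 gf 66.0 t 13.95
```

Request:
arm_command(plan=[[[-0.15,-0.1,0,-0.02,1],[-0.35,-0.25,0,-0.045,1],[-0.55,-0.4,0,-0.07,1],[-0.75,-0.5,0,-0.087,1],[-0.909,-0.61,0,-0.087,1],[-0.909,-0.61,0,-0.087,1],[-0.909,-0.61,0,-0.087,1]]])

```text
time_s: 14.82
eef_pos: [457.5, 25.0, 152.0]
tool_rot: [3.141, 0.001, 0.177]
force: [0.6, -0.6, -0.3]
gripper_width: 0.714
grip_force: 65.9
```

Run:
```python
from h import *
s=arm.snapshot("wrist");cv2.imwrite("pics/w7.png",s["img"])
go(458.5,24.7,33,.18)
```

```text
shift [0.004 0.001 0.596] turn -0.001 | pose [457.8  24.7 152.1] [3.141 0.    0.176] w 0.711 gf 65.9 t 14.88
```

View pics/w7.png

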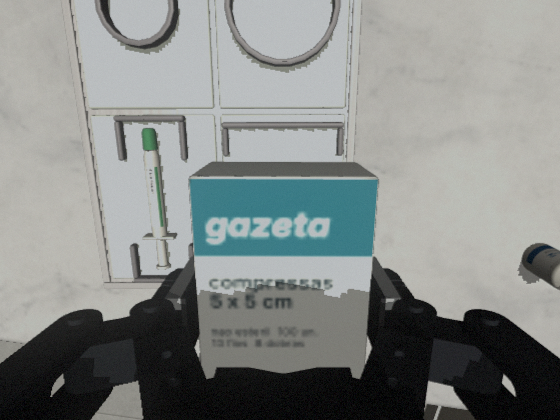

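Request:
arm_command(plan=[[[0.004,0,0.2,-0.001,1],[0.004,0,0.4,-0.001,1],[0.004,0,0.53,-0.001,1],[0.004,0,0.58,-0.001,1],[0.004,0,0.598,-0.001,1],[0.004,0,0.598,-0.001,1],[0.004,0,0.598,-0.001,-0.95],[0.004,0,0.598,-0.001,-0.95]]])

```text
time_s: 15.88
eef_pos: [458.7, 25.3, 33.8]
tool_rot: [3.141, -0.001, 0.183]
force: [0.3, -0.2, -0.6]
gripper_width: 0.974
grip_force: 0.0
```

Request:
arm_command(plan=[[[0,0,0,0,-1],[0,0,-0.15,0,-1],[0,0,-0.4,0,-1],[0,0,-0.6,0,-1],[-0.3,0,-0.8,0,-1],[-0.3,0,-0.8,0,-1],[-0.3,0,-0.8,0,-1]]])

```text
time_s: 16.75
eef_pos: [399.4, 14.4, 193.5]
tool_rot: [3.141, -0.002, 0.183]
force: [-0.1, -0.0, -1.6]
gripper_width: 0.998
grip_force: 0.0
```

Run:
```python
from h import *
s=look("wrist",["gauze_center"],"w8")
go(445,-188,200,.28)
```

```text
L gauze_center 0.89 [120. 282.] [459.  26.  18.]
C gauze_center 0.97 10639 mean [460.  25.] yawPCA 0.165 rect [458.  25.] [102.  68.] 0.176
shift [ 0.038  1.037 -0.039] turn -0.015 | pose [399.8  14.5 192.3] [-3.141e+00  1.000e-03  1.830e-01] w 1.003 gf 0.0 t 16.9
```

View pics/w8.png

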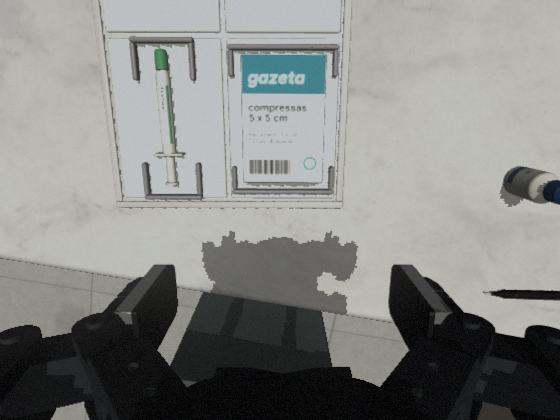

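Request:
arm_command(plan=[[[0,0.2,0,0,-1],[-0.1,0.45,0,0,-1],[-0.2,0.7,0,0,-1],[-0.31,0.985,0,0,-1],[-0.31,0.985,0,0,-1],[-0.31,0.985,0,0,-1]]])

```text
time_s: 17.65
eef_pos: [374.2, -190.2, 192.2]
tool_rot: [-3.14, 0.001, 0.182]
force: [0.8, 1.4, 0.6]
gripper_width: 1.004
grip_force: 0.0
```

Run:
```python
from h import *
s=look("wrist",["dropper_center"],"w9")
print("exp",proj(s,[445,-191,0]),proj(s,[445,-191,68]))
hsv=cv2.cvtColor(s["img"],cv2.COLOR_BGR2HSV);m=cv2.inRange(hsv,(100,120,30),(125,255,255))
n,l,st,ce=cv2.connectedComponentsWithStats(m)
for i in np.argsort(-st[1:,4])[:2]+1: print("blue",st[i],ce[i],at(s,ce[i][::-1],58))
go(445,-191,100,.18)
```

```text
L dropper_center 0.79 [108. 302.] [ 445. -192.   34.]
C dropper_center 0.56 939 mean [ 445. -193.] yawPCA -0.755 rect [ 445. -193.] [25. 25.] -1.389
exp [298.89859808 108.02065858] [302.99938024 107.19995154]
blue [301 100  13  14 129] [306.80620155 107.19379845] [ 445.67570218 -194.10292676   58.        ]
shift [0.345 0.074 0.464] turn 0.001 | pose [ 374.5 -189.2  192.8] [-3.141  0.     0.185] w 0.998 gf 0.0 t 17.8
```

View pics/w9.png

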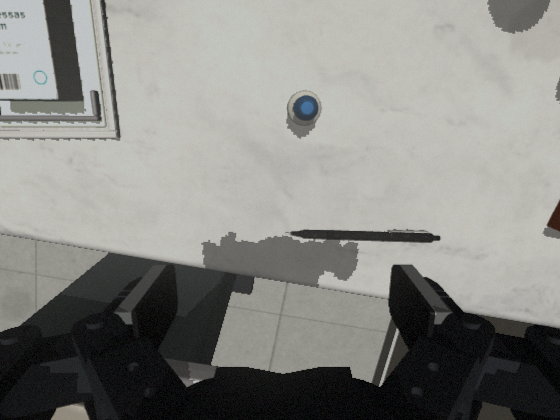

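Request:
arm_command(plan=[[[0.2,0.05,0.05,0,-1],[0.346,0.086,0.15,0,-1],[0.346,0.086,0.35,0,-1],[0.346,0.086,0.6,0,-1],[0.346,0.086,0.8,0,-1],[0.346,0.086,0.8,0,-1],[0.346,0.086,0.8,0,1],[0.346,0.086,0.8,0,1]]])

```text
time_s: 18.8
eef_pos: [446.5, -195.2, 34.9]
tool_rot: [3.139, -0.003, 0.184]
force: [1.0, 0.8, 0.1]
gripper_width: 0.6
grip_force: 0.0
```

Request:
arm_command(plan=[[[0,0,0,0,1],[0,0,0,0,1],[0,0,0,0,1],[0,0,-0.1,0,1],[0,0,-0.3,0,1],[0,0,-0.5,0,1],[0,0,-0.6,0,1],[0,0,-0.6,0,1]]])

```text
time_s: 19.8
eef_pos: [446.1, -195.4, 154.8]
tool_rot: [3.139, -0.003, 0.183]
force: [0.2, -0.9, -0.6]
gripper_width: 0.288
grip_force: 58.9
```

Run:
```python
from h import *
go(450,-30,180,.18);go(573.5,142,180,.18)
```

```text
shift [ 0.17  -0.809 -0.128] turn 0.0 | pose [ 446.1 -195.4  154.8] [ 3.139e+00 -3.000e-03  1.830e-01] w 0.288 gf 58.9 t 19.8
shift [ 0.934 -1.543 -0.128] turn 0.0 | pose [ 446.1 -195.4  154.8] [ 3.139e+00 -3.000e-03  1.830e-01] w 0.288 gf 58.9 t 19.8
```

Request:
arm_command(plan=[[[0.1,-0.2,-0.1,0,1],[0.25,-0.5,-0.2,0,1],[0.4,-0.8,-0.25,0,1],[0.4,-1,-0.25,0,1],[0.4,-1,-0.25,0,1]]])

```text
time_s: 20.42
eef_pos: [486.6, 19.4, 202.0]
tool_rot: [-3.14, 0.002, 0.188]
force: [0.5, -0.7, -0.7]
gripper_width: 0.285
grip_force: 59.0
```

Request:
arm_command(plan=[[[0,-0.2,0,0,1],[0,-0.4,0,0,1],[0,-0.54,0,0,1],[0,-0.54,0,0,1],[0,-0.54,0,0,1]]])

```text
time_s: 21.05
eef_pos: [468.0, 121.4, 202.4]
tool_rot: [3.141, 0.001, 0.183]
force: [-0.4, -0.9, 0.1]
gripper_width: 0.286
grip_force: 59.1
```

Run:
```python
from h import *
s=look("wrist",["small_well","large_well","dropper_center"],"w10")
for k in ["small_well","large_well"]:
    for r in arm.cut_out("wrist",k)[:1]:
        ys,xs=np.where(r["pixels"]);print(k,xs.min(),xs.max(),ys.min(),ys.max())
go(573,141.5,60,.18)
```

```text
L small_well 0.89 [ 61. 278.] [574. 145.   3.]
C small_well 0.94 15229 mean [567. 143.] yawPCA 0.173 rect [564. 142.] [112.  93.] 0.182
L large_well 0.69 [219. 278.] [436. 119.   3.]
C large_well 0.64 15467 mean [584.  48.] yawPCA 0.186 rect [580.  47.] [114.  94.] 0.182
L dropper_center 0.89 [290. 283.] [379. 105.  34.]
C dropper_center 0.73 6234 mean [377. 105.] yawPCA 0.184 rect [373. 104.] [125.  58.] 0.159
small_well 223 335 0 140
large_well 336 454 0 142
shift [0.534 0.001 0.716] turn 0.0 | pose [468.  122.3 203.1] [ 3.141 -0.     0.183] w 0.29 gf 59.1 t 21.5
```

View pics/w10.png

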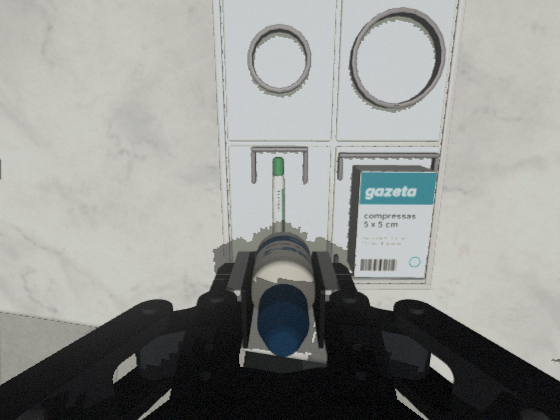

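Run:
```python
from h import *
s=arm.snapshot("wrist")
for q in [(59,279.5),(59,398)]: print(at(s,q,18))
```

```text
[573.58147851 144.26789341  18.        ]
[590.94271224  50.05228361  18.        ]
```

Request:
arm_command(plan=[[[0.2,-0.005,0.05,0,1],[0.4,-0.009,0.2,0,1],[0.538,-0.009,0.4,0,1],[0.538,-0.009,0.5,0,1],[0.538,-0.009,0.6,0,1],[0.538,-0.009,0.7,0,1],[0.538,-0.009,0.79,0,1],[0.538,-0.009,0.795,0,1]]])

```text
time_s: 22.55
eef_pos: [573.2, 143.9, 43.2]
tool_rot: [3.142, 0.001, 0.183]
force: [0.0, -0.5, -0.3]
gripper_width: 0.284
grip_force: 59.6
```

Run:
```python
from h import *
go(573.5,143.5,43,.18)
```

```text
shift [0.001 0.002 0.001] turn 0.001 | pose [573.2 143.9  43.2] [3.142e+00 1.000e-03 1.830e-01] w 0.284 gf 59.6 t 22.55
```

Request:
arm_command(plan=[[[0,0,0.001,0,0],[0,0,0.001,0,-0.2],[0,0,0.001,0,-0.2],[0,0,0.001,0,-0.2],[0,0,-0.15,0,-0.2],[0,0,-0.4,0,-0.2],[0,0,-0.7,0,-0.2],[-0.2,0,-0.8,0,-0.2]]])

```text
time_s: 23.55
eef_pos: [536.9, 136.8, 208.2]
tool_rot: [3.141, -0.009, 0.183]
force: [-1.0, -0.1, -0.9]
gripper_width: 0.597
grip_force: 0.0
```

Request:
arm_command(plan=[[[-0.2,0.3,0,0,-1],[-0.3,0.6,0,0,-1],[-0.3,1,0,0,-1],[-0.3,1,0,0,-1]]])

```text
time_s: 24.05
eef_pos: [511.5, -74.0, 204.5]
tool_rot: [3.141, -0.001, 0.18]
force: [1.1, 0.7, -0.1]
gripper_width: 0.998
grip_force: 0.0
```

Run:
```python
from h import *
s=look("wrist",["dropper_center","pot_center"])
s=look("top",["dropper_center","pot_center","gauze_center","syringe_center"])
go(515,-335,240,0)
```

```text
L dropper_center 0.96 [66. 12.] [573. 150.  34.]
C dropper_center 0.72 1795 mean [573. 139.] yawPCA -1.54 rect [572. 138.] [44. 26.] 1.561
L dropper_center 0.61 [196. 211.] [575. 145.  34.]
L pot_center 0.62 [194. 383.] [ 579. -349.   41.]
C pot_center 0.77 300 mean [ 582. -350.] yawPCA -0.994 rect [ 583. -348.] [52. 58.] -1.57
L gauze_center 0.55 [236. 254.] [461.  21.  18.]
C gauze_center 0.59 288 mean [462.  27.] yawPCA 0.714 rect [459.  26.] [107.  55.] 0.788
L syringe_center 0.52 [243. 222.] [438. 116.   6.]
L syringe_center 0.46 [193. 244.] [586.  52.   6.]
C syringe_center 0.53 134 mean [445. 120.] yawPCA 0.183 rect [442. 119.] [108.  12.] 0.196
shift [-0.224  1.303 -0.179] turn 0.029 | pose [511.5 -70.6 204.1] [ 3.141 -0.     0.184] w 1.0 gf 0.0 t 24.75
```

Request:
arm_command(plan=[[[-0.1,0.3,-0.1,0.015,-1],[-0.15,0.6,-0.18,0.029,-1],[-0.2,0.9,-0.18,0.029,-1],[-0.22,1,-0.18,0.029,-1],[-0.22,1,-0.18,0.029,-1]]])

```text
time_s: 25.38
eef_pos: [504.3, -276.6, 239.5]
tool_rot: [-3.141, 0.001, -0.001]
force: [0.5, 0.1, -0.1]
gripper_width: 0.999
grip_force: 0.0
```

Request:
arm_command(plan=[[[0.0,0.3,0,0,-1],[0,0.3,0,0,-1],[0,0.3,0,0,-1]]])

```text
time_s: 25.75
eef_pos: [504.9, -333.8, 239.8]
tool_rot: [-3.14, 0.001, 0.002]
force: [0.8, 0.1, 0.2]
gripper_width: 1.0
grip_force: 0.0
```

Run:
```python
from h import *
s=look("wrist",["pot_center"],"w11")
print(proj(s,[581,-346,82]),proj(s,[581,-346,0]))
go(581,-346,150,0)
```

```text
C pot_center 0.89 3172 mean [ 581. -345.] yawPCA -0.486 rect [ 580. -345.] [53. 53.] 0.471
[298.93979297  98.82498186] [295.50497652 101.62071024]
shift [0.379 0.062 0.452] turn 0.0 | pose [ 505.1 -333.9  240.3] [-3.141e+00 -0.000e+00  3.000e-03] w 1.0 gf 0.0 t 25.9
```

View pics/w11.png

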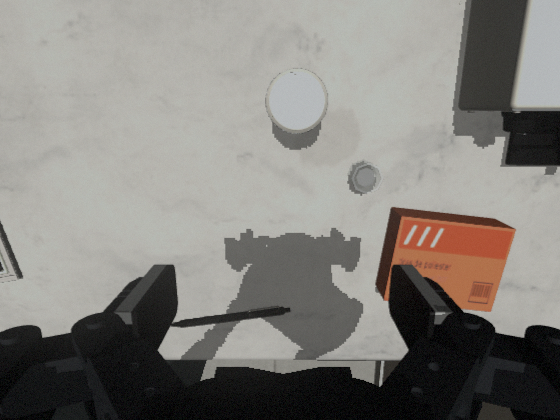

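Request:
arm_command(plan=[[[0.15,0.03,0.05,0,-1],[0.3,0.055,0.15,0,-1],[0.378,0.055,0.35,0,-1],[0.378,0.055,0.55,0,-1],[0.378,0.055,0.75,0,-1],[0.378,0.055,0.95,0,-1],[0.378,0.055,0.96,0,-1],[0.378,0.055,0.96,0,0.3]]])

```text
time_s: 26.9
eef_pos: [581.2, -346.5, 49.7]
tool_rot: [3.14, -0.002, 0.002]
force: [0.3, 0.0, 1.1]
gripper_width: 0.812
grip_force: 0.0
```

Request:
arm_command(plan=[[[0,0,0,0,1],[0,0,0,0,1],[0,0,0,0,1],[0,0,0,0,1]]])

```text
time_s: 27.4
eef_pos: [581.4, -347.1, 50.8]
tool_rot: [3.139, -0.003, 0.001]
force: [-0.9, 1.4, 6.8]
gripper_width: 0.528
grip_force: 60.1
```

Request:
arm_command(plan=[[[0,0,-0.1,0,1],[0,0,-0.3,0,1],[0,0,-0.5,0,1],[0,0,-0.7,0,1],[-0.2,-0.1,-0.8,0,1],[-0.4,-0.35,-0.8,0,1],[-0.5,-0.6,-0.8,0,1],[-0.5,-0.6,-0.8,0,1]]])

```text
time_s: 28.4
eef_pos: [478.7, -223.7, 210.1]
tool_rot: [-3.142, -0.0, 0.003]
force: [1.7, -0.1, -1.1]
gripper_width: 0.528
grip_force: 61.3
```

Run:
```python
from h import *
go(500,-25,210,.18);go(591,49.5,210,.18)
```

```text
shift [ 0.11  -0.993  0.001] turn -0.028 | pose [ 478.7 -223.7  210.1] [-3.142e+00 -0.000e+00  3.000e-03] w 0.528 gf 61.3 t 28.4
shift [ 5.660e-01 -1.364e+00  1.000e-03] turn -0.028 | pose [ 478.7 -223.7  210.1] [-3.142e+00 -0.000e+00  3.000e-03] w 0.528 gf 61.3 t 28.4
```

Request:
arm_command(plan=[[[0,-0.25,0,-0.01,1],[0,-0.5,0,-0.02,1],[0.05,-0.8,0,-0.028,1],[0.11,-1,0,-0.028,1],[0.11,-1,0,-0.028,1],[0.11,-1,0,-0.028,1]]])

```text
time_s: 29.15
eef_pos: [502.5, -27.4, 208.8]
tool_rot: [3.141, -0.001, 0.177]
force: [-0.4, -0.8, -0.3]
gripper_width: 0.527
grip_force: 61.4
```

Run:
```python
from h import *
s=look("wrist",["large_well","dropper_center","pot_center"],"w12")
go(591,49.5,59,.18)
```

```text
L large_well 0.6 [ 77. 212.] [586.  50.   3.]
C large_well 0.86 15891 mean [589.  50.] yawPCA 0.164 rect [585.  49.] [124.  94.] 0.169
L dropper_center 0.67 [ 75. 106.] [572. 127.  34.]
L dropper_center 0.55 [71. 79.] [571. 148.  34.]
C dropper_center 0.92 2009 mean [573. 145.] yawPCA 1.539 rect [573. 147.] [55. 26.] 1.555
L pot_center 0.73 [ 74. 215.] [587.  41.  41.]
C pot_center 0.9 17799 mean [402. -44.] yawPCA 0.26 rect [408. -48.] [165. 138.] 0.052
shift [ 0.506 -0.301  0.745] turn -0.001 | pose [501.9 -27.3 208.1] [3.141 0.    0.176] w 0.531 gf 61.4 t 29.5
```

View pics/w12.png

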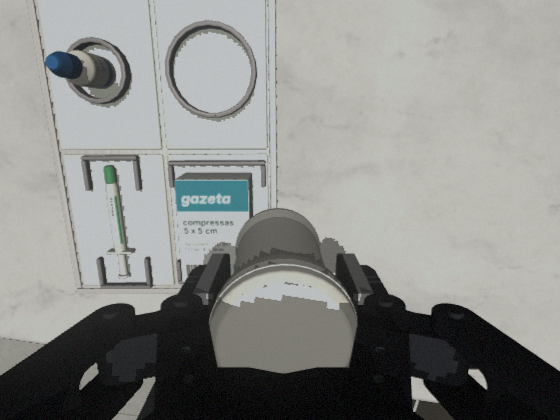

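Request:
arm_command(plan=[[[0.2,-0.1,0,0,1],[0.4,-0.2,0,0,1],[0.504,-0.3,0.1,0,1],[0.504,-0.3,0.3,0,1],[0.504,-0.3,0.5,0,1],[0.504,-0.3,0.65,0,1],[0.504,-0.3,0.72,0,1],[0.504,-0.3,0.74,0,1]]])

```text
time_s: 30.5
eef_pos: [590.7, 49.9, 59.7]
tool_rot: [-3.142, 0.001, 0.177]
force: [0.2, 0.6, -0.7]
gripper_width: 0.527
grip_force: 61.4
```

Request:
arm_command(plan=[[[0,0,0.005,0,1],[0,0,0.005,0,1]]])

```text
time_s: 30.75
eef_pos: [591.3, 50.1, 60.2]
tool_rot: [3.141, -0.002, 0.177]
force: [0.2, -0.0, 0.0]
gripper_width: 0.529
grip_force: 61.4
```

Request:
arm_command(plan=[[[0,0,0.005,0,1],[0,0,0.01,0,1],[0,0,0.01,0,1]]])

```text
time_s: 31.12
eef_pos: [591.7, 50.3, 58.8]
tool_rot: [3.141, -0.003, 0.177]
force: [-1.2, 1.1, 7.0]
gripper_width: 0.526
grip_force: 61.5
```

Contact; release and retreat.

Request:
arm_command(plan=[[[0,0,0,0,-0.6],[0,0,0,0,-0.7],[0,0,0,0,-0.7],[0,0,0,0,-0.7],[0,0,-0.1,0,-0.7],[0,0,-0.3,0,-0.7],[0,0,-0.6,0,-0.7],[-0.1,0,-0.8,0,-0.7]]])

```text
time_s: 32.12
eef_pos: [572.0, 46.7, 219.7]
tool_rot: [3.141, -0.003, 0.177]
force: [-0.2, 0.4, -0.3]
gripper_width: 0.851
grip_force: 0.0
```

Request:
arm_command(plan=[[[-0.2,0.1,-0.1,0,-0.7],[-0.5,0.2,-0.3,0,-0.7],[-0.8,0.2,-0.4,0,-0.7],[-0.8,0.2,-0.4,0,-0.7],[-0.8,0.2,-0.4,0,-0.7]]])

```text
time_s: 32.75
eef_pos: [420.6, -21.0, 297.6]
tool_rot: [3.141, -0.002, 0.176]
force: [0.3, 0.4, 0.3]
gripper_width: 0.852
grip_force: 0.0
```

Run:
```python
from h import *
s=look("wrist",["pot_center","dropper_center","gauze_center","syringe_center"],"w13")
go(0,0,0)
```

```text
C pot_center 0.8 813 mean [573.  47.] yawPCA -1.441 rect [571.  49.] [20. 44.] -1.395
C dropper_center 0.54 343 mean [563. 136.] yawPCA -1.486 rect [561. 137.] [12. 31.] -1.395
L gauze_center 0.71 [133. 246.] [457.  27.  18.]
C gauze_center 0.71 5506 mean [459.  28.] yawPCA 0.177 rect [458.  27.] [100.  66.] 0.175
L syringe_center 0.7 [134. 166.] [439. 119.   6.]
C syringe_center 0.74 1062 mean [443. 123.] yawPCA 0.197 rect [440. 121.] [111.  24.] 0.112
shift [-2.051 -0.473  1.485] turn 0 | pose [420.8 -20.8 296.6] [-3.141e+00  1.000e-03  1.770e-01] w 0.851 gf 0.0 t 33.2
```

View pics/w13.png

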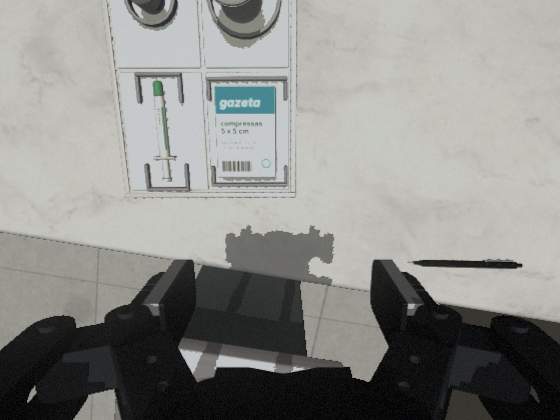

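Run:
```python
from h import *
for c in ["top","side"]: print(c);look(c,["pot_center","dropper_center"])
```

```text
top
L pot_center 0.78 [191. 243.] [588.  52.  41.]
C pot_center 0.8 232 mean [592.  53.] yawPCA 0.575 rect [593.  52.] [49. 45.] 0.79
L dropper_center 0.61 [199. 214.] [565. 138.  34.]
side
L pot_center 0.84 [190. 249.] [623.  59.  41.]
C pot_center 0.55 395 mean [608.  55.] yawPCA 0.179 rect [607.  59.] [169.  51.] 0.127
L dropper_center 0.5 [200. 216.] [568. 149.  34.]
C dropper_center 0.49 128 mean [583. 145.] yawPCA 0.254 rect [590. 145.] [108.  24.] 0.207
```

```bash
python3 -c "
from cell import arm
print(arm.hand_in())"
```

```text
the job is handed in; nothing more can be done
None
```

I placed the syringe, gauze carton, dropper bottle and pot in their inserts and handed the job in at about 33 s. The hand-in gave no verdict. My last check of the bottle and pot was by detector readings only, the cups and larger carton were not re-measured, and I viewed 15 pictures against the limit of 14.

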